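Third hand at the printing jig: neutral lever, bracket held on the sprung stop

ROBOT

A 6-joint arm with a two-finger parallel gripper is mounted at the origin on the work surface. World frame = base frame: x ahead of the robot, y to its left, z up, the work surface at z = 0. Lengths are in m, angles in rad, forces in N, time in s.
With the tool pointing down it reaches from about 0.275 to 0.85 m from the base axis. Payload 19 kg.
Tool frame: the origin (TCP) lies between the finger pads; the fingertips stand 17 mm ahead of it and the grasp point (between the pads) lies 2 mm behind it; z points along the fingers, y is the line along which they close (so a half turn about z gives the same grasp; the last joint's range is limited). The gripper opens to 85 mm and grips with 20 to 120 N. Pads are 22 mm wide; open, the fingers measure 114 mm over their backs; the gripper's body (76 mm by 85 mm) begins 54 mm behind the grasp point. The pads swing forward as they close: fully open they stand 13 mm farther back than shut.
Start: joints at [-1.406, 0.15, 1.437, -0, 1.554, -0.134], TCP at [0.169, -0.55, 0.248] pointing down, gripper open.
Joint ranges: [-2.8, 2.8], [-0.68, 2.1], [0.12, 2.68], [-1.39, 4.53], [0.16, 2.79], [-2.81, 2.81]. Speed limits (rad/s): [1.89, 1.89, 2.22, 3.01, 3.01, 3.01].

INTERFACE

Orientations are given as a 3x3 rotation matrix whose columns are the frame's x, y, z axes.
In Python, from bench import r gives the robot as it stands. The module is installed in compiled form; this text tells all that it offers.
- The arm moves only by the tool step_arm, never from a script. Its argument "commands" is a list that holds one entry, the list of rows, each a list of 4 numbers: the shift along the tool's x, y, z in m, then the turn about the tool's z in rad. A call has 1 to 10 rows; each row is the pose to reach, as a shift and turn from the pose commanded when the call began, along the tool's axes at that moment; what a row does not reach only later rows make up. A row lasts 1/10 s, in which the tool goes at most 50 mm and 8.59 degrees, less where a joint would pass 70% of its speed; a pose out of reach is approached as far as the arm can. A call with a gripper value outside its range is refused whole. "hand" is the finger opening in m, from 0 to 0.0854, set as the call begins (left out, the last holds). The fingers move at their own pace and stop on an object; "grip_force" is the grip in N (left out, the last holds). Time passes only in rows, so rows that repeat a pose let the fingers close. It gives the time, the measured TCP pose, the force, the opening and the grip force at its end, in the units of the state.
- r.get_state(): the state, without advancing time (a new reading comes with each control period).
- r.grab_frame(name): name is "scene" or "top"; returns (picture, depth): 384x512x3 uint8, blue, green, red; 384x512 float32, m along the optical axis (not along the pixel's ray), 0 where there is no reading.
- r.camera_info(name): a dict with "fx", "fy", "cx", "cy" (pixels), "pose" (4x4, takes a point from camera to world coordinates). Camera axes: x right, y down, z forward; pixel columns grow to the right and rows downward; lengths in m; the calibration is good to about 2 mm. A picture is of the moment at which its call begins. camera_info takes no time and is no camera call.
- r.close_job(): hands the job in; it is judged then, once.
The state is a dict: "clock": time; "q": joint angles; "dq": joint speeds; "joint_torque": joint torques, N m; "tool_pos": TCP position; "tool_rot": TCP orientation; "force": force on the tool from outside, world axes, zero at the start; "wrist_torque": the same for the moment, N m; "grip_width": opening from 0.0 (shut) to 1.0 (fully open); "finger_force": force on a finger pad.
Only numpy, scipy, OpenCV 4.12 (cv2) and the standard library are available. Lean on these libraries where they do the work, as an engineer would, in place of code of your own. Each camera call takes 0.05 s, during which the arm holds its last target. There are 200 camera calls.

TASK

Before moving the bracket, set the red-knobbed machine lever straight up (neutral). Then lay the black bracket flat on the steel fixture plate, flange towards the orange sprung pad, square to it and centred, and press it on the pad with a steady 9 N or so: the green ring on the pad's shank half inside the blue housing, never all the way to the bottom. Finish while still holding it pressed there for a colleague to fasten, with the lever still upright, and leave the screw tub, the screwdriver and the stack of frames alone.

Things in the scene. Friction and masses are not known exactly. Their poses are not given: they have to be found in the camera images.
- lever (a joint): Machine lever, rad: 0 = leaning 0.7 rad towards the box's -x side, 0.7 = straight up (neutral), 1.4 = leaning 0.7 rad towards the box's +x side. Starts between 0 and 0.4. Stiff: about 0.12 N m of friction, it stays where it is left.
- lever_box: Fixed grey control box, 90 (x) x 70 (y) x 55 mm high; origin at the centre of its underside. The lever swings in its x-z plane about its y axis. Two aluminium quadrants beside the lever (45 mm above the box top, look only, not solid) carry a green mark at straight up and red marks at the ends.
- lever_pivot (a point): Hinge point of the lever, centre of the box's top, 55 mm above its underside; the hinge axis is the box's y axis.
- lever_knob (a point): Centre of the lever's red ball knob, 28 mm across, on a 12 mm steel rod, 90 mm from the pivot. The ball turns freely on the rod about an axis parallel to the hinge, so it can be pinched along the box's y while the lever swings, or simply pushed. Upright it stands 145 mm above the table.
- bracket: Loose black angle bracket, 0.25 to 0.45 kg, lying flat on the table on a green mat. Base 110 (x) x 70 (y) x 8 mm; upright flange at the +x end, 70 wide, 8 thick, top 40 mm above the underside; central upright web along x, 12 mm thick (y), 94 mm long, top 48 mm above the underside: grip it there from above. Origin: centre of the underside.
- bracket_face (a point): Middle of the flange's outer face (the face pressed on the pad), 55 mm from the bracket's origin along its +x, 20 mm above its underside.
- fixture: Fixed steel plate, 260 (x) x 140 (y) x 20 mm; blue fixed housing on its +x end, 45 (x) x 80 x 44 mm high above the plate, near face at x = 85 mm. Origin: centre of the plate's underside. A yellow line marks the centre line y = 0. The bracket goes on it with its +x along the fixture's +x.
- plate_top (a point): Centre of the plate's upper face, 20 mm above the fixture's origin.
- stop_pad: Orange sprung pad, 10 thick x 64 wide x 32 mm high, slides along fixture x. Origin: middle of its rear face, 10 mm behind the contact face; at rest at x 61, y 0, z 40 mm in the fixture's frame. Spring: 0.9 N per mm from 0 N at rest; travel 20 mm. Its 16 mm shank is red for 11 mm, then a 7 mm green ring, then white; the ring begins to enter the housing at 6 mm of travel, is all in at 13.
- tub: Bystander: blue round tub of screws, 72 mm across, 40 mm high, origin at the centre of its underside.
- driver: Bystander: yellow-handled screwdriver, 190 mm long, lying along its x axis, handle to -x.
- frames: Bystander: stack of black moulded frames, 100 (x) x 104 (y) x 37 mm, origin at the centre of its underside.
Things that resemble listed ones, but are neither listed nor needed, are in the scene too. Of the things like the lever_box, leave any that is pink or purple; of the rest the larger one is meant.

How it is judged:
On the way, in this order (a step that is already met when the one before it is completed fails the run):
1. the lever is set straight up (within 0.12 rad) while the bracket still lies where it was (within 15 mm) (value of joint lever between 0.58 and 0.82 rad and distance of bracket from where it was at the start of the episode below 0.015 m), for 0.3 s.
2. the bracket lies on the plate, square and centred, and is pressed on the pad with 5 to 12.5 N by the robot (angle between the x axis of bracket and the x axis of fixture, either way round below 0.1 rad and y of bracket in the frame of fixture between -0.009 and 0.009 m and z of bracket in the frame of fixture between 0.0165 and 0.0235 m and x of bracket_face in the frame of fixture above 0.05 m and contact force between bracket and stop_pad between 5 and 12.5 N and contact force between any of the fingers, the arm and bracket above 2 N), for 0.3 s.
At the end, for the whole second after the job is handed in: Robot still pressing the bracket's flange on the pad with 5 to 12.5 N; bracket flat on the plate (within 3.5 mm, tilt under 0.07 rad), square within 0.1 rad, centred within 9 mm, still; lever within 0.12 rad of straight up (all of step 2 and value of joint lever between 0.58 and 0.82 rad and linear speed of bracket below 0.02 m/s and angle between bracket's own z axis and vertical below 0.07 rad); the arm keeps its last pose, push and grip.
It fails at once if the pad is driven to the bottom of its travel (beyond 18.5 mm) (x of stop_pad in the frame of fixture above 0.0795 m).
It fails at once if the screw tub is moved by more than 25 mm (distance of tub from where it was at the start of the episode above 0.025 m).
It fails at once if the screwdriver is moved by more than 25 mm (distance of driver from where it was at the start of the episode above 0.025 m).
It fails at once if the stack of frames is moved by more than 25 mm (distance of frames from where it was at the start of the episode above 0.025 m).
It also fails if it takes over 54 s, if anything falls off the work surface, if the arm or the gripper's body presses on something with over 40 N, if the wrist force passes 120 N, or if a joint passes its speed limit or range.

## Working session

There is one attempt and no reset: what is moved stays moved. The work goes in short steps, Python scripts to look and compute and a tool call to move; the robot and the scene stay as the last step left them, time stands still between calls to the robot, and variables do not carry over. Pictures are saved under pics/ and viewed, at most 10 in all, crops included, and the job is handed in when it is done.

Besides the shell and the picture viewer there is one more tool, called after ">>>" by a JSON object that holds its "name" and its "arguments", one argument or row to a line. step_arm: Moves the arm, as the interface text tells. Its arguments: {"type":"object","properties":{"commands":{"type":"array","items":{"type":"array","items":{"type":"array","items":{"type":"number"}}}},"hand":{"type":"number"},"grip_force":{"type":"number"}},"required":["commands"]}

```bash
mkdir -p pics; cat > h.py <<'E'
from bench import r
import numpy as np, cv2
def grab(n):
    im,d=r.grab_frame(n); np.savez(f'/tmp/{n}.npz',im=im,d=d); return im,d
def load(n):
    z=np.load(f'/tmp/{n}.npz'); return z['im'],z['d']
def cloud(n,d):
    c=r.camera_info(n); v,u=np.mgrid[:384,:512]
    P=np.stack([(u-c['cx'])/c['fx']*d,(v-c['cy'])/c['fy']*d,d],-1)
    T=np.array(c['pose']); return P@T[:3,:3].T+T[:3,3]
E
python3 - <<'E'
from h import *
for n in("top","scene"):
    im,d=grab(n); cv2.imwrite(f'pics/{n}0.png',cv2.resize(im,(800,600),interpolation=cv2.INTER_CUBIC)); c=r.camera_info(n);print(n,np.round(c['pose'],3).tolist(),c['fx'])
s=r.get_state();print(s['tool_pos'],np.round(s['tool_rot'],3).tolist())
E
```

```text
top [[-0.019, -0.995, 0.097, 0.417], [-1.0, 0.019, -0.001, 0.164], [-0.001, -0.097, -0.995, 1.604], [0.0, 0.0, 0.0, 1.0]] 491.68131825581
scene [[-0.076, 0.518, -0.852, 1.535], [0.997, 0.034, -0.069, 0.243], [-0.006, -0.855, -0.519, 0.73], [0.0, 0.0, 0.0, 1.0]] 416.56339329017425
[ 0.16924617 -0.5493249   0.24776318] [[0.956, 0.294, -0.0], [0.294, -0.956, 0.001], [0.0, -0.001, -1.0]]
```

View pics/top0.png

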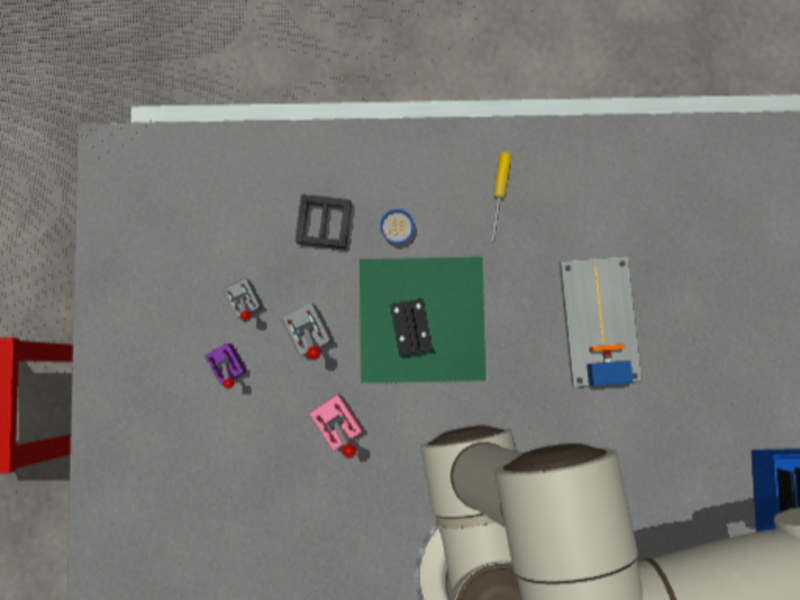

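View pics/scene0.png

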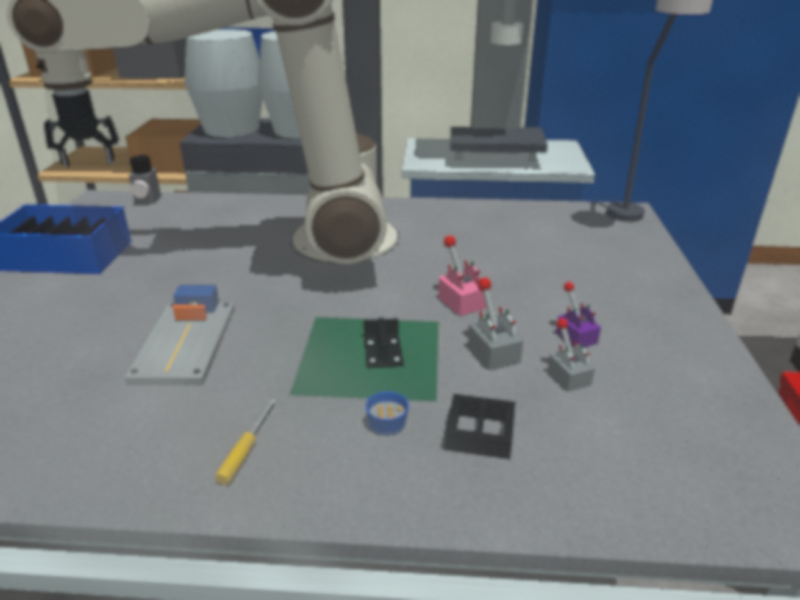

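The lever candidates in the top view are large grey (308,332), small grey (243,300), purple (226,365) and pink (336,424). The large grey one is the one meant. The bracket is at (411,328) and the fixture at (600,322), with its housing towards the robot. Next come close crops and measurements.

```bash
python3 - <<'E'
from h import *
im,d=load("top"); P=cloud("top",d); np.set_printoptions(precision=4,suppress=True)
a=im[180:250,175:285]; a=cv2.resize(a,None,fx=5,fy=5,interpolation=cv2.INTER_CUBIC)
b=im[155:255,350:415]; b=cv2.resize(b,None,fx=5,fy=5,interpolation=cv2.INTER_CUBIC)
H=max(a.shape[0],b.shape[0]); f=lambda x:cv2.copyMakeBorder(x,0,H-x.shape[0],0,0,cv2.BORDER_CONSTANT)
c=np.hstack([f(a),f(b)]);print(c.shape); cv2.imwrite('pics/crop.png',cv2.resize(c,(800,int(c.shape[0]*800/c.shape[1]))))
def rect(m,name):
    q=P[m][:,:2].astype(np.float32); R=cv2.minAreaRect(q*1000); print(name,len(q),R,'z',np.percentile(P[m][:,2],[5,50,95]))
v,u=np.mgrid[:384,:512]; Z=P[...,2]
box=lambda u0,u1,v0,v1:(u>=u0)&(u<u1)&(v>=v0)&(v<v1)&(d>0)
k=box(175,216,190,232)&(np.abs(Z-.055)<.006); rect(k,'levbox top')
hs=cv2.cvtColor(im,cv2.COLOR_BGR2HSV)
red=((hs[...,0]<8)|(hs[...,0]>172))&(hs[...,1]>150)
k=box(190,212,215,235)&red; rect(k,'knob'); print(P[k].mean(0))
rect(box(240,285,185,235)&(Z>.0055)&(Z<.06),'bracket all')
rect(box(240,285,185,235)&(Z>.043)&(Z<.055),'web')
k=box(240,285,185,235)&(Z>.033)&(Z<.0435);rect(k,'flange'); print(P[k].mean(0))
rect(box(350,415,155,255)&(np.abs(Z-.02)<.005),'plate')
rect(box(350,415,155,255)&(Z>.058)&(Z<.07),'housing')
o=(hs[...,0]>5)&(hs[...,0]<18)&(hs[...,1]>180)
k=box(370,405,215,235)&o&(Z>.04); rect(k,'pad')
y=(hs[...,0]>18)&(hs[...,0]<32)&(hs[...,1]>120)
k=box(370,400,165,222)&y; L=P[k]; rect(k,'yellow'); print(cv2.fitLine(L[:,:2].astype(np.float32),cv2.DIST_HUBER,0,.01,.01).ravel())
E
```

```text
(500, 875, 3)
levbox top 410 ((501.251220703125, 356.17047119140625), (89.66268920898438, 69.46150207519531), 25.937580108642578) z [0.0502 0.0555 0.0601]
knob 58 ((457.1298522949219, 345.1878967285156), (50.78622817993164, 24.481128692626953), 68.57626342773438) z [0.1255 0.1369 0.1426]
[0.4525 0.3325 0.1345]
bracket all 768 ((503.415283203125, 145.81512451171875), (143.5391082763672, 159.47207641601562), 88.93278503417969) z [0.0058 0.01   0.0493]
web 113 ((492.5041198730469, 150.17640686035156), (103.3785629272461, 56.86187744140625), 24.685161590576172) z [0.0439 0.048  0.0525]
flange 56 ((485.8388671875, 130.67410278320312), (64.43943786621094, 91.09840393066406), 80.51665496826172) z [0.0351 0.0402 0.043 ]
[0.4653 0.1389 0.0401]
plate 2476 ((508.50164794921875, -247.3177490234375), (260.1707763671875, 142.1085205078125), 3.498509645462036) z [0.0159 0.0202 0.0242]
housing 366 ((418.2493896484375, -252.81423950195312), (78.698974609375, 80.78636169433594), 3.400153398513794) z [0.0592 0.0641 0.0686]
pad 58 ((452.1405944824219, -249.5941619873047), (9.489823341369629, 60.37538528442383), 0.6021179556846619) z [0.0474 0.0559 0.061 ]
yellow 56 ((545.313232421875, -245.82728576660156), (149.7958526611328, 5.8360819816589355), 3.851156711578369) z [0.0162 0.0203 0.0265]
[ 0.9983  0.0581  0.5431 -0.2463]
```

View pics/crop.png

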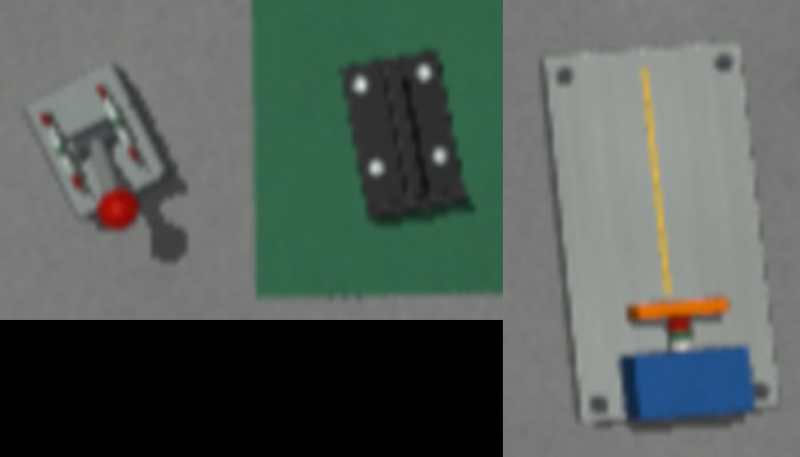

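The crop shows the grey box with its knob leaning towards the robot, the bracket's flange at its lower (robot-side) end, and the fixture with its pad and housing also robot-side. The measured sizes match the given ones: box 90x69 at 25.9°, plate 260x142 at 3.5°.

>>> {"name": "step_arm", "arguments": {
  "commands": [
    [[0.267,-0.38,0,-0.15],[0.267,-0.38,0,-0.15],[0.267,-0.38,0,-0.15],[0.267,-0.38,0,-0.15],[0.267,-0.38,0,-0.15],[0.267,-0.38,0,-0.15],[0.267,-0.38,0,-0.15],[0.267,-0.38,0,-0.15],[0.267,-0.38,0,-0.15],[0.267,-0.38,0,-0.15]]
  ],
  "hand": 0.06
}}

```text
clock: 1.1
tool_pos: [0.3128, -0.1046, 0.2484]
tool_rot: [[0.9, 0.436, 0.001], [0.436, -0.9, 0.0], [0.001, 0.0, -1.0]]
force: [0.2, -1.1, 0.5]
grip_width: 0.702
finger_force: 0.0
```

```bash
cat >> h.py <<'E'
def go(x,y,z,ang):
    "needed tool-frame move (x,y,z,turn) to world TCP x,y,z with tool x at world angle ang (deg)"
    s=r.get_state(); R=np.array(s['tool_rot']); p=np.array(s['tool_pos'])
    a=np.arctan2(R[1,0],R[0,0])
    print('t',s['clock'],'p',p.round(4),'ang',np.degrees(a).round(2),'F',np.round(s['force'],2),'grip',np.round(s['grip_width'],3),'q6',round(s['q'][5],2))
    print('move',(R.T@(np.array([x,y,z])-p)).round(4),'turn',round(a-np.radians(ang),3))
E
python3 - <<'E'
from h import *
np.set_printoptions(precision=4,suppress=True)
go(.4531,.3326,.248,25.9)
im,d=load("top");P=cloud("top",d);hs=cv2.cvtColor(im,cv2.COLOR_BGR2HSV)
m=np.zeros(d.shape,bool);m[185:235,240:285]=1
g=(hs[...,0]>60)&(hs[...,0]<95)&(hs[...,1]>90)
m&=~g&(d>0)
n,l,s,c=cv2.connectedComponentsWithStats(m.astype(np.uint8));i=1+s[1:,4].argmax();k=l==i
c=r.camera_info('top');T=np.array(c['pose']);v,u=np.nonzero(k)
# project each pixel onto z=0.008 plane
ray=np.stack([(u-c['cx'])/c['fx'],(v-c['cy'])/c['fy'],np.ones(len(u))],-1)@T[:3,:3].T
Q=T[:3,3]+ray*((.008-T[2,3])/ray[:,2])[:,None]
print(s[i],cv2.minAreaRect((Q[:,:2]*1000).astype(np.float32)))
# white screw heads
w=k&(im.min(2)>140);n,l,s,cc=cv2.connectedComponentsWithStats(w.astype(np.uint8))
for j in range(1,n):
    uu,vv=cc[j];y=np.array([(uu-c['cx'])/c['fx'],(vv-c['cy'])/c['fy'],1])@T[:3,:3].T;print(cc[j],s[j,4],T[:3,3]+y*((.008-T[2,3])/y[2]))
E
```

```text
t 1.1 p [ 0.3128 -0.1046  0.2484] ang 25.87 F [ 0.21 -1.06  0.51] grip 0.702 q6 0.56
move [ 0.317  -0.3322  0.0007] turn -0.001
[250 191  27  37 719] ((504.80694580078125, 143.41111755371094), (109.99312591552734, 69.8533935546875), 9.594892501831055)
[267.5 195.5] 4 [0.5482 0.127  0.008 ]
[253.5 198. ] 6 [0.5409 0.1728 0.008 ]
[270.5 213.5] 4 [0.4894 0.1185 0.008 ]
[256.6 216.2] 5 [0.4815 0.1638 0.008 ]
```

>>> {"name": "step_arm", "arguments": {
  "commands": [
    [[0.317,-0.332,0,0],[0.317,-0.332,0,0],[0.317,-0.332,0,0],[0.317,-0.332,0,0],[0.317,-0.332,0,0],[0.317,-0.332,0,0],[0.317,-0.332,0,0],[0.317,-0.332,0,0],[0.317,-0.332,0,0],[0.317,-0.332,0,0]]
  ]
}}

```text
clock: 2.1
tool_pos: [0.4542, 0.3321, 0.2474]
tool_rot: [[0.9, 0.435, -0.001], [0.435, -0.9, 0.0], [-0.001, -0.0, -1.0]]
force: [0.8, -1.1, -0.0]
grip_width: 0.701
finger_force: 0.0
```

>>> {"name": "step_arm", "arguments": {
  "commands": [
    [[0,0,0.04,0],[0,0,0.08,0],[0,0,0.1,0],[0,0,0.115,0],[0,0,0.123,0],[0,0,0.123,0]]
  ]
}}

```text
clock: 2.7
tool_pos: [0.4541, 0.3288, 0.125]
tool_rot: [[0.901, 0.434, -0.001], [0.434, -0.901, -0.0], [-0.001, -0.0, -1.0]]
force: [-0.3, -0.3, 0.4]
grip_width: 0.702
finger_force: 0.0
```

```bash
python3 - <<'E'
from h import *
go(.4531,.3326,.1254,25.9)
im,d=grab("scene"); a=im[120:260,250:420]
cv2.imwrite('pics/s1.png',cv2.resize(a,None,fx=4,fy=4,interpolation=cv2.INTER_CUBIC))
E
```

```text
t 2.7 p [0.4541 0.3288 0.125 ] ang 25.71 F [-0.27 -0.27  0.39] grip 0.702 q6 1.61
move [ 0.0008 -0.0038 -0.0004] turn -0.003
```

View pics/s1.png

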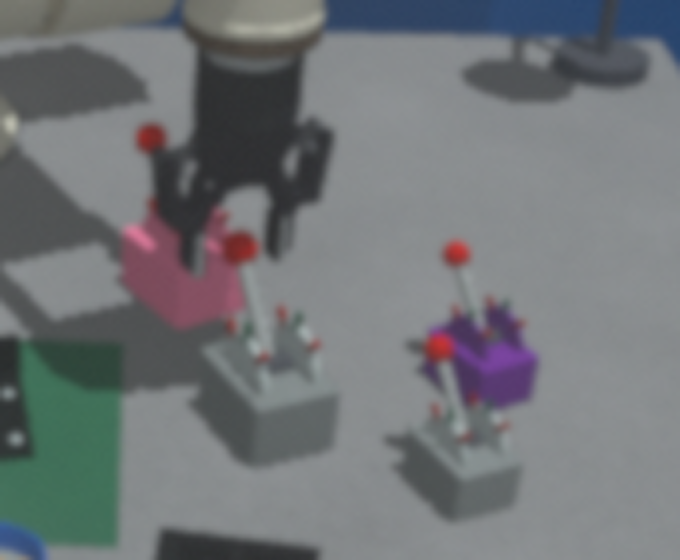

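The crop shows the red knob at (240,247) between the two fingers at (193,245) and (278,235). I'll centre the gripper and close.

>>> {"name": "step_arm", "arguments": {
  "commands": [
    [[0,-0.003,0,0],[0,-0.003,0,0],[0,-0.003,0,0],[0,-0.003,0,0],[0,-0.003,0,0],[0,-0.003,0,0],[0,-0.003,0,0]]
  ],
  "hand": 0.015,
  "grip_force": 35
}}

```text
clock: 3.45
tool_pos: [0.4525, 0.3325, 0.1263]
tool_rot: [[0.901, 0.434, 0.0], [0.434, -0.901, 0.002], [0.001, -0.002, -1.0]]
force: [-7.0, 6.1, 4.8]
grip_width: 0.303
finger_force: 34.1
```

>>> {"name": "step_arm", "arguments": {
  "commands": [
    [[0.0065,0,-0.0043,0],[0.0144,0,-0.0086,0],[0.0226,0,-0.0121,0],[0.0312,0,-0.0148,0],[0.04,0,-0.0166,0],[0.0472,0,-0.0174,0],[0.0535,0,-0.0176,0],[0.0535,0,-0.0176,0],[0.0535,0,-0.0176,0]]
  ]
}}

```text
clock: 4.35
tool_pos: [0.5019, 0.3564, 0.1456]
tool_rot: [[0.901, 0.434, 0.004], [0.434, -0.901, 0.004], [0.005, -0.002, -1.0]]
force: [-2.1, 7.8, 17.4]
grip_width: 0.301
finger_force: 35.2
```

```bash
python3 - <<'E'
from h import *
go(.5012,.3562,.143,25.9)
E
```

```text
t 4.35 p [0.5019 0.3564 0.1456] ang 25.74 F [-2.13  7.83 17.4 ] grip 0.301 q6 1.61
move [-0.0007 -0.0001  0.0026] turn -0.003
```

>>> {"name": "step_arm", "arguments": {
  "commands": [
    [[0,0,0,0],[0,0,0,0],[0,0,0,0],[0,0,0,0],[0,0,-0.03,0],[0,0,-0.07,0],[0,0,-0.1,0]]
  ],
  "hand": 0.06
}}

```text
clock: 5.05
tool_pos: [0.5011, 0.3548, 0.2451]
tool_rot: [[0.901, 0.434, 0.001], [0.434, -0.901, 0.0], [0.001, -0.0, -1.0]]
force: [0.1, 0.5, -0.2]
grip_width: 0.703
finger_force: 0.0
```

```bash
python3 - <<'E'
from h import *
go(.505,.1434,.246,9.4)
im,d=grab("scene");P=cloud("scene",d); a=im[160:250,280:350]
hs=cv2.cvtColor(im,cv2.COLOR_BGR2HSV)
k=((hs[...,0]<8)|(hs[...,0]>172))&(hs[...,1]>140)&(d>0)&(np.linalg.norm(P-[.501,.356,.145],axis=-1)<.045)
q=P[k];v,u=np.nonzero(k);print(len(q),np.median(q,0),u.mean(),v.mean())
c=r.camera_info('scene');T=np.array(c['pose']);ray=np.array([(u.mean()-c['cx'])/c['fx'],(v.mean()-c['cy'])/c['fy'],1])@T[:3,:3].T
# intersect ray with lever swing plane
n=np.array([-.437,.899,0]);o=np.array([.501,.356,.055]);X=T[:3,3]+ray*(n@(o-T[:3,3])/(n@ray))
e=X-o;print(X,'lever',.7+np.arctan2(e[0]*.899+e[1]*.437,e[2]),np.linalg.norm(e))
cv2.imwrite('pics/s2.png',cv2.resize(a,None,fx=6,fy=6,interpolation=cv2.INTER_CUBIC))
E
```

```text
t 5.05 p [0.5011 0.3548 0.2451] ang 25.71 F [ 0.08  0.51 -0.25] grip 0.703 q6 1.61
move [-0.0882  0.1922 -0.001 ] turn 0.285
41 [0.50953119 0.3544087  0.15263181] 319.2439024390244 184.0
[0.50055547 0.35578391 0.14769887] lever 0.6946702609926362 0.09270018796813405
```

View pics/s2.png

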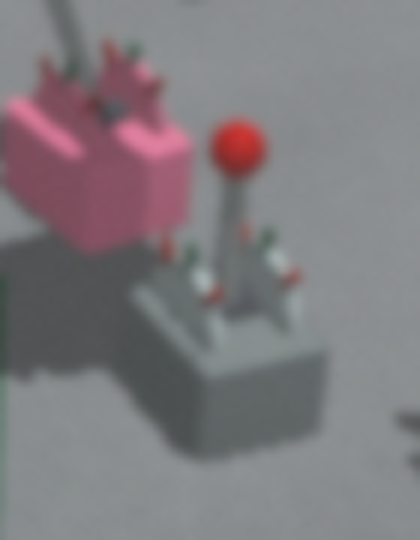

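The crop shows the red knob at (238,150) standing over the pivot, and the measured lever value is about 0.695. Now the bracket.

>>> {"name": "step_arm", "arguments": {
  "commands": [
    [[-0.088,0.192,0,0.285],[-0.088,0.192,0,0.285],[-0.088,0.192,0,0.285],[-0.088,0.192,0,0.285],[-0.088,0.192,0,0.285],[-0.088,0.192,0,0.285],[-0.088,0.192,0.03,0.285],[-0.088,0.192,0.08,0.285],[-0.088,0.192,0.12,0.285],[-0.088,0.192,0.12,0.285]]
  ]
}}

```text
clock: 6.1
tool_pos: [0.5025, 0.1446, 0.1181]
tool_rot: [[0.986, 0.164, -0.008], [0.164, -0.986, -0.001], [-0.008, -0.001, -1.0]]
force: [-0.2, -0.0, 0.8]
grip_width: 0.699
finger_force: 0.0
```

```bash
python3 - <<'E'
from h import *
go(.505,.1434,.033,9.4)
im,d=grab("scene"); a=im[170:260,180:290]
cv2.imwrite('pics/s3.png',cv2.resize(a,None,fx=6,fy=6,interpolation=cv2.INTER_CUBIC))
E
```

```text
t 6.1 p [0.5025 0.1446 0.1181] ang 9.45 F [-0.22 -0.03  0.81] grip 0.699 q6 1.54
move [0.003  0.0017 0.0851] turn 0.001
```

View pics/s3.png

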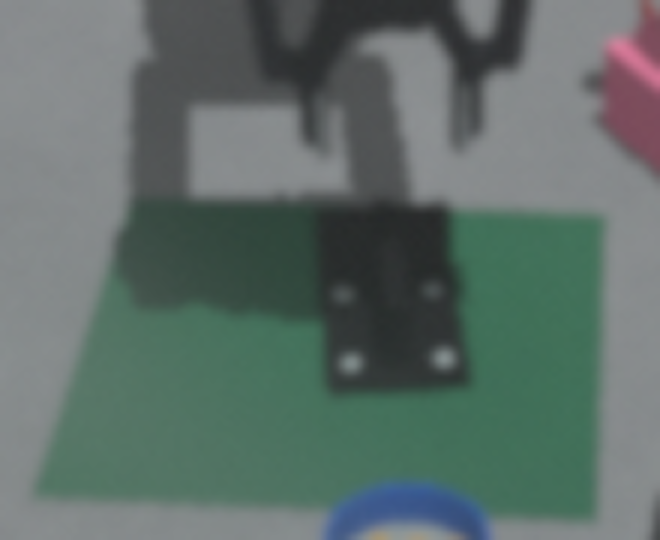

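The crop shows the bracket from (320,205) to (465,390), with its web centred under fingers at (315,140) and (465,140). I'll descend 5 mm rearward of its centre, clear of the screw heads.

>>> {"name": "step_arm", "arguments": {
  "commands": [
    [[0.008,0.0015,0.03,0],[0.008,0.0015,0.055,0],[0.008,0.0015,0.07,0],[0.008,0.0015,0.078,0],[0.008,0.0015,0.083,0],[0.008,0.0015,0.083,0],[0.008,0.0015,0.083,0]]
  ]
}}

```text
clock: 6.85
tool_pos: [0.5138, 0.1437, 0.0411]
tool_rot: [[0.987, 0.163, 0.001], [0.163, -0.987, 0.0], [0.002, -0.0, -1.0]]
force: [-0.0, 0.1, 0.6]
grip_width: 0.702
finger_force: 0.0
```

>>> {"name": "step_arm", "arguments": {
  "commands": [
    [[0,0,0,0],[0,0,0,0],[0,0,0,0],[0,0,0,0],[0,0,0,0],[0,0,0,0],[0,0,0,0],[0,0,0,0]]
  ],
  "hand": 0.0,
  "grip_force": 80
}}

```text
clock: 7.65
tool_pos: [0.5134, 0.1435, 0.0404]
tool_rot: [[0.987, 0.163, 0.001], [0.163, -0.987, 0.0], [0.001, -0.0, -1.0]]
force: [-1.5, -0.5, 6.8]
grip_width: 0.125
finger_force: 79.1
```

```bash
python3 - <<'E'
from h import *
go(.510,.1444,.12,9.4)
E
```

```text
t 7.65 p [0.5134 0.1435 0.0404] ang 9.38 F [-1.45 -0.5   6.83] grip 0.125 q6 1.53
move [-0.0032 -0.0014 -0.0796] turn -0.0
```

>>> {"name": "step_arm", "arguments": {
  "commands": [
    [[0,0,-0.01,0],[0,0,-0.03,0],[0,0,-0.06,0],[0,0,-0.09,0],[0,0,-0.09,0],[0,0,-0.09,0]]
  ]
}}

```text
clock: 8.25
tool_pos: [0.5131, 0.1435, 0.1302]
tool_rot: [[0.987, 0.163, 0.001], [0.163, -0.987, 0.0], [0.001, -0.0, -1.0]]
force: [-0.9, -0.1, -4.1]
grip_width: 0.12
finger_force: 78.2
```

```bash
python3 - <<'E'
from h import *
go(.5367,-.2456,.13,3.45)
E
```

```text
t 8.25 p [0.5131 0.1435 0.1302] ang 9.38 F [-0.85 -0.07 -4.15] grip 0.12 q6 1.53
move [-4.020e-02  3.877e-01  2.000e-04] turn 0.104
```

Lifted: -4.1 N is about 0.42 kg, which fits the bracket. Carrying it over now.

>>> {"name": "step_arm", "arguments": {
  "commands": [
    [[-0.004,0.0388,0,0.01],[-0.008,0.0776,0,0.02],[-0.012,0.1164,0,0.03],[-0.016,0.1551,0,0.042],[-0.02,0.194,0,0.052],[-0.024,0.2326,0,0.062],[-0.028,0.2714,0,0.073],[-0.032,0.31,0,0.083],[-0.036,0.349,0,0.094],[-0.0402,0.3877,0,0.104]]
  ]
}}

```text
clock: 9.25
tool_pos: [0.536, -0.2469, 0.1283]
tool_rot: [[0.998, 0.059, -0.002], [0.059, -0.998, 0.001], [-0.002, -0.002, -1.0]]
force: [0.8, -0.3, -3.4]
grip_width: 0.122
finger_force: 78.5
```

>>> {"name": "step_arm", "arguments": {
  "commands": [
    [[0,0,0,0],[0,0,0.02,0],[0,0,0.035,0],[0,0,0.045,0],[0,0,0.045,0],[0,0,0.045,0]]
  ]
}}

```text
clock: 9.85
tool_pos: [0.5368, -0.2453, 0.085]
tool_rot: [[0.998, 0.06, -0.0], [0.06, -0.998, 0.0], [-0.0, -0.0, -1.0]]
force: [0.8, -0.3, -2.8]
grip_width: 0.121
finger_force: 78.9
```

```bash
python3 - <<'E'
from h import *
np.set_printoptions(precision=4,suppress=True)
go(.5367,-.2456,.0604,3.45)
im,d=grab("scene"); a=im[175:250,75:165]
cv2.imwrite('pics/s4.png',cv2.resize(a,None,fx=7,fy=7,interpolation=cv2.INTER_CUBIC))
E
```

```text
t 9.85 p [ 0.5368 -0.2453  0.085 ] ang 3.45 F [ 0.8  -0.26 -2.77] grip 0.121 q6 0.95
move [-0.0001  0.0003  0.0246] turn -0.0
```

View pics/s4.png

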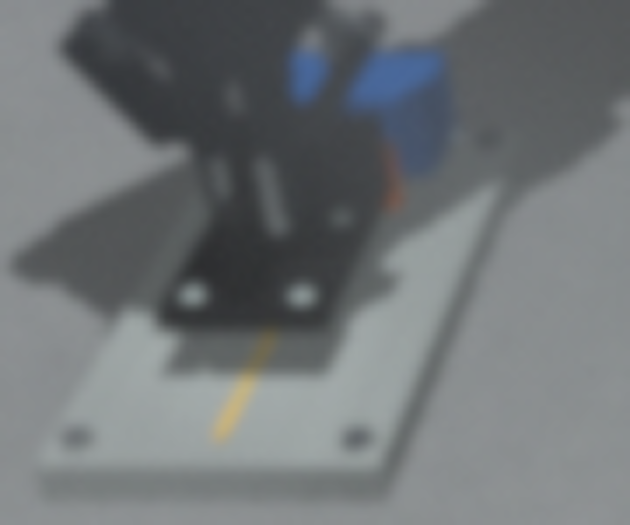

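The crop shows the bracket held level over the plate, its rear edge (160-330,325) across the yellow line (270,335), the flange towards the pad. I'll lower it gently.

>>> {"name": "step_arm", "arguments": {
  "commands": [
    [[0,0,0.01,0],[0,0,0.018,0],[0,0,0.022,0],[0,0,0.023,0],[0,0,0.0235,0],[0,0,0.0235,0],[0,0,0.0235,0]]
  ]
}}

```text
clock: 10.6
tool_pos: [0.5368, -0.2456, 0.0617]
tool_rot: [[0.998, 0.06, 0.0], [0.06, -0.998, -0.0], [0.0, 0.0, -1.0]]
force: [-0.6, 0.3, -3.7]
grip_width: 0.121
finger_force: 79.0
```

>>> {"name": "step_arm", "arguments": {
  "commands": [
    [[0,0,0.0005,0],[0,0,0.001,0],[0,0,0.001,0],[0,0,0.001,0]]
  ]
}}

```text
clock: 11.0
tool_pos: [0.5368, -0.2456, 0.0605]
tool_rot: [[0.998, 0.06, 0.0], [0.06, -0.998, 0.0], [0.0, 0.0, -1.0]]
force: [0.4, -1.1, -2.5]
grip_width: 0.121
finger_force: 79.3
```

>>> {"name": "step_arm", "arguments": {
  "commands": [
    [[0,0,0.0005,0],[0,0,0.001,0],[0,0,0.001,0],[0,0,0.001,0]]
  ]
}}

```text
clock: 11.4
tool_pos: [0.5368, -0.2456, 0.0604]
tool_rot: [[0.998, 0.06, 0.0], [0.06, -0.998, -0.0], [0.0, 0.0, -1.0]]
force: [-6.0, 3.2, 12.3]
grip_width: 0.123
finger_force: 81.3
```

Resting on the plate at the predicted height. I'll ease off the downforce and slide towards the pad.

>>> {"name": "step_arm", "arguments": {
  "commands": [
    [[0,0,-0.0006,0],[-0.002,0,-0.0006,0],[-0.004,0,-0.0006,0],[-0.006,0,-0.0006,0],[-0.008,0,-0.0006,0],[-0.01,0,-0.0006,0],[-0.012,0,-0.0006,0],[-0.012,0,-0.0006,0],[-0.012,0,-0.0006,0]]
  ]
}}

```text
clock: 12.3
tool_pos: [0.5248, -0.2465, 0.0604]
tool_rot: [[0.998, 0.06, 0.001], [0.06, -0.998, -0.0], [0.001, 0.0, -1.0]]
force: [1.6, -0.2, 8.8]
grip_width: 0.123
finger_force: 80.5
```

>>> {"name": "step_arm", "arguments": {
  "commands": [
    [[-0.001,0,0,0],[-0.002,0,0,0],[-0.003,0,0,0],[-0.004,0,0,0],[-0.004,0,0,0],[-0.004,0,0,0]]
  ]
}}

```text
clock: 12.9
tool_pos: [0.521, -0.2467, 0.0604]
tool_rot: [[0.998, 0.06, 0.001], [0.06, -0.998, -0.0], [0.001, 0.0, -1.0]]
force: [4.1, 0.1, 5.6]
grip_width: 0.123
finger_force: 80.2
```

>>> {"name": "step_arm", "arguments": {
  "commands": [
    [[-0.001,0,0,0],[-0.002,0,0,0],[-0.003,0,0,0],[-0.004,0,0,0],[-0.004,0,0,0],[-0.004,0,0,0]]
  ]
}}

```text
clock: 13.5
tool_pos: [0.5172, -0.2469, 0.0604]
tool_rot: [[0.998, 0.06, 0.002], [0.06, -0.998, -0.0], [0.002, 0.0, -1.0]]
force: [5.8, 0.6, 4.4]
grip_width: 0.127
finger_force: 80.1
```

```bash
python3 - <<'E'
from h import *
go(.5108,-.2472,.0604,3.45)
E
```

```text
t 13.5 p [ 0.5172 -0.2469  0.0604] ang 3.43 F [5.82 0.57 4.4 ] grip 0.127 q6 0.93
move [-0.0065 -0.0001  0.    ] turn -0.0
```

>>> {"name": "step_arm", "arguments": {
  "commands": [
    [[-0.001,0,0,0],[-0.002,0,0,0],[-0.003,0,0,0],[-0.003,0,0,0],[-0.003,0,0,0],[-0.003,0,0,0]]
  ]
}}

```text
clock: 14.1
tool_pos: [0.5144, -0.247, 0.0604]
tool_rot: [[0.998, 0.06, 0.002], [0.06, -0.998, -0.0], [0.002, 0.0, -1.0]]
force: [7.7, 2.1, 3.5]
grip_width: 0.121
finger_force: 79.9
```

```bash
python3 - <<'E'
from h import *
go(.5108,-.2472,.0604,3.45)
o=[]
for n,(v0,v1,u0,u1) in dict(top=(190,255,350,420),scene=(170,235,90,160)).items():
    im,d=grab(n); o.append(cv2.resize(im[v0:v1,u0:u1],None,fx=5.5,fy=5.5,interpolation=cv2.INTER_CUBIC))
cv2.imwrite('pics/s5.png',np.hstack(o));print(o[0].shape)
E
```

```text
t 14.1 p [ 0.5144 -0.247   0.0604] ang 3.43 F [7.68 2.06 3.48] grip 0.121 q6 0.93
move [-0.0036 -0.      0.    ] turn -0.0
(358, 385, 3)
```

View pics/s5.png

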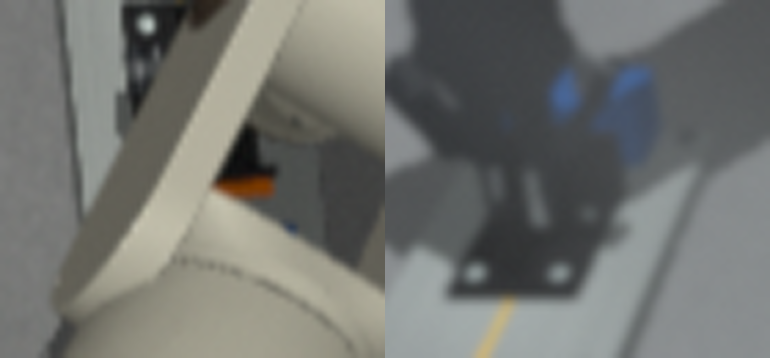

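The top-view half shows the flange at (245,170) against the orange pad at (250,187). The ring is hidden by the arm, so I'll judge travel by the pad's shift from the first picture. Pressing 3 mm more.

>>> {"name": "step_arm", "arguments": {
  "commands": [
    [[-0.001,0,0,0],[-0.002,0,0,0],[-0.003,0,0,0],[-0.003,0,0,0],[-0.003,0,0,0],[-0.003,0,0,0]]
  ]
}}

```text
clock: 14.8
tool_pos: [0.5117, -0.2472, 0.0605]
tool_rot: [[0.998, 0.06, 0.002], [0.06, -0.998, -0.0], [0.002, 0.001, -1.0]]
force: [10.0, 1.2, 3.8]
grip_width: 0.123
finger_force: 79.9
```

```bash
python3 - <<'E'
from h import *
go(.5108,-.2472,.0604,3.45)
old,_=load("top"); a,_=r.grab_frame("top"); b,_=r.grab_frame("top")
new=(a.astype(float)+b)/2
c=r.camera_info('top');T=np.array(c['pose'])
W=lambda u,v:(lambda y:T[:3,3]+y*((.056-T[2,3])/y[2]))(np.array([(u-c['cx'])/c['fx'],(v-c['cy'])/c['fy'],1])@T[:3,:3].T)
for u in range(390,402):
    e=[]
    for im in(old.astype(float),new):
        w=np.clip(im[210:240,u,2]-im[210:240,u,0]-60,0,None); e.append((210+(w*np.arange(30)).sum()/max(w.sum(),1),w.sum()))
    print(u,np.round(e,2).tolist(),'shift mm',((W(u,e[0][0])-W(u,e[1][0]))[0]*1000).round(1))
E
```

```text
t 14.8 p [ 0.5117 -0.2472  0.0605] ang 3.43 F [10.04  1.18  3.83] grip 0.123 q6 0.92
move [-0.0009 -0.      0.0001] turn -0.0
390 [[223.5, 36.0], [224.49, 42.0]] shift mm 3.1
391 [[223.62, 55.0], [224.59, 56.0]] shift mm 3.0
392 [[223.82, 79.0], [224.73, 85.0]] shift mm 2.8
393 [[223.88, 90.0], [224.78, 99.5]] shift mm 2.8
394 [[223.83, 101.0], [224.77, 109.5]] shift mm 2.9
395 [[223.76, 108.0], [224.5, 112.5]] shift mm 2.3
396 [[223.46, 117.0], [224.39, 120.0]] shift mm 2.9
397 [[223.44, 120.0], [224.37, 109.0]] shift mm 2.9
398 [[223.42, 100.0], [224.38, 111.5]] shift mm 3.0
399 [[224.0, 7.0], [224.59, 62.5]] shift mm 1.9
400 [[210.0, 0.0], [210.0, 0.0]] shift mm 0.0
401 [[210.0, 0.0], [210.0, 0.0]] shift mm 0.0
```

The reference was the 14.1 s frame, because my grab overwrote the first one. It still confirms the pad moves 1:1 with the tool. I'll compare with the original picture.

```bash
python3 - <<'E'
from h import *
old=cv2.resize(cv2.imread('pics/top0.png'),(512,384),interpolation=cv2.INTER_AREA).astype(float)
b=r.grab_frame("top")[0].astype(float); ref=load("top")[0].astype(float)
for u in range(388,400):
    e=[]
    for im in(old,ref,b):
        w=np.clip(im[210:240,u,2]-im[210:240,u,0]-60,0,None); e.append(210+(w*np.arange(30)).sum()/max(w.sum(),1))
    print(u,np.round(e,2),'mm',((e[2]-e[0])*3.13).round(1))
s=r.get_state();print(s['force'],s['clock'])
E
```

```text
388 [223.11 210.   210.  ] mm -41.0
389 [222.96 210.   225.  ] mm 6.4
390 [222.44 223.5  224.51] mm 6.5
391 [221.85 223.62 224.55] mm 8.4
392 [221.78 223.82 224.72] mm 9.2
393 [221.75 223.88 224.8 ] mm 9.6
394 [221.67 223.83 224.8 ] mm 9.8
395 [221.61 223.76 224.47] mm 9.0
396 [221.45 223.46 224.36] mm 9.1
397 [221.3  223.44 224.36] mm 9.6
398 [221.15 223.42 224.38] mm 10.1
399 [221.07 224.   224.58] mm 11.0
[10.60596597  1.21477754  3.17777533] 14.95
```

The pad has travelled about 9.5 mm, so the spring gives about 8.6 N. The 10 N wrist force, less friction, agrees. I'll hold briefly and hand in.

>>> {"name": "step_arm", "arguments": {
  "commands": [
    [[0,0,0,0],[0,0,0,0],[0,0,0,0],[0,0,0,0],[0,0,0,0],[0,0,0,0]]
  ]
}}

```text
clock: 15.55
tool_pos: [0.5116, -0.2472, 0.0605]
tool_rot: [[0.998, 0.06, 0.002], [0.06, -0.998, -0.0], [0.002, 0.001, -1.0]]
force: [10.3, 1.3, 3.2]
grip_width: 0.123
finger_force: 79.9
```

```bash
python3 -c "
from bench import r
s=r.get_state();print(s['force'],s['tool_pos']);print(r.close_job())"
```

```text
[10.28327078  1.29119473  3.19349391] [ 0.51164801 -0.2471668   0.06046652]
the job is handed in; nothing more can be done
None
```

I handed the job in at about 15.6 s with the bracket held flat and square on the plate, pressed on the pad at an estimated 8.6 N (about 9.5 mm of travel, judged by the pad's shift because the arm hid the ring); the lever read about 0.695 rad after I set it, nothing else was touched, and no verdict came back.

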